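# Set a rail in the doweling jig and clamp it until the clutch knob clicks

### The arm

A 6-joint arm with a two-finger parallel gripper is mounted at the origin on a cart in front of the work surface, level with it; the furniture and walls round the work are solid. World frame = base frame: x ahead of the robot, y to its left, z up, the work surface at z = 0. Lengths are in m, angles in degrees, forces in N, time in s.
With the tool pointing down it reaches from about 0.375 to 0.9 m from the base axis. Payload 3.1 kg.
Tool frame: the origin (TCP) lies on the centre line of the jaws, within the pads' length; the fingertips stand 17 mm ahead of it and the grasp point (between the pads) lies 2 mm behind it; z points along the fingers, y is the line along which they close (so a half turn about z gives the same grasp; the last joint's range is limited). The gripper opens to 87 mm and grips with 3 to 60 N. Pads are 19 mm wide; open, the fingers measure 117 mm over their backs; the gripper's body (75 mm by 190 mm) begins 51 mm behind the grasp point.
Start: joints at [55.204, 30.224, 82.088, -0, 67.689, -10.227], TCP at [0.26, 0.568, 0.24] pointing down, gripper open.
Joint ranges: [-176.69, 176.69], [-43.24, 126.21], [12.49, 139.97], [-82, 262], [0, 151.66], [-163.58, 163.58]. Speed limits (degrees/s): [159.86, 159.86, 180, 180, 180, 180].

### API

Orientations are given as a 3x3 rotation matrix whose columns are the frame's x, y, z axes.
In Python, from rig import bot, imaging, finder gives the robot as it stands. The module is installed in compiled form; this text tells all that it offers.
- The arm moves only by the tool play_rows, never from a script. Its argument "motion" is a list that holds one entry, the list of rows, each a list of 6 numbers: the shift along the tool's x, y, z in parts of the range, where 1.0 means 300 mm, then the turn, a rotation vector about the tool's x, y, z in fractions of the full range, 1 being 180 degrees. In form: [[[dx, dy, dz, wx, wy, wz], ...]]. A call has 1 to 8 rows; each row is the pose to reach, as a shift and turn from the pose commanded when the call began, along the tool's axes at that moment; what a row does not reach only later rows make up. A row lasts 1/12 s, in which the tool goes at most 41.7 mm and 7.16 degrees, less where a joint would pass 70% of its speed; a pose out of reach is approached as far as the arm can. A call with a gripper value outside its range is refused whole. "fingers" is the finger opening in m, from 0 to 0.087, set as the call begins (left out, the last holds). The fingers move at their own pace and stop on an object; the grip force is fixed at half the most. Time passes only in rows, so rows that repeat a pose let the fingers close. It gives the time, the measured TCP pose, the force, the opening and the grip force at its end, in the units of the state.
- bot.read_state(): the state, without advancing time (a new reading comes with each control period).
- imaging.capture(name): name is "side" or "top" or "wrist"; returns a dict with "frame" (400x640x3 uint8, red, green, blue), "camera_matrix" (3x3 intrinsics, pixels), "R" (3x3) and "t" (3): a world point X has camera coordinates R X + t. Camera axes: x right, y down, z forward; pixel columns grow to the right and rows downward; lengths in m; the calibration is good to about 2 mm. A picture is of the moment at which its call begins. There is no depth.
- bot.hand_in(): hands the job in; it is judged then, once.
Trained networks look in the newest picture that a camera, given by its name, has taken for a name from the list of things; names that differ only in an ending like _2 or _b are one class to them, and where a whole thing is asked for, a point or a joint stands for the part that bears it (a point fixed in the world has none). Each returns a list of dicts, best first, with "confidence" (0 to 1); they miss things now and then, are a little off and sometimes report something else, mostly with a low value. They report only what shows in the picture. A call takes as long as a camera call.
- finder.recognise(camera, name): "at" ([x, y, z] in m, in world coordinates, good to about 4 mm: the middle of the surface that is visible of it).
- finder.outline_of(camera, name): "pixels" (400x640 bool, what is visible of it).
The state is a dict: "time_s": time; "joint_positions": joint angles; "qvel": joint speeds; "tau": joint torques, N m; "position": TCP position; "tcp_rot": TCP orientation; "force": force on the tool from outside, world axes, zero at the start; "moment": the same for the moment, N m; "opening": opening from 0.0 (shut) to 1.0 (fully open); "grasp_force": force on a finger pad.
Only numpy, scipy, OpenCV 4.12 (cv2) and the standard library are available. Lean on these libraries where they do the work, as an engineer would, in place of code of your own. Each camera call takes 0.05 s, during which the arm holds its last target. There are 200 camera calls.

### The job

Lay the loose rail blank on the bed of the doweling jig and slide it fully home, its end flush against the bush plate and its side flush against the fence. Then clamp it by turning the black slip-clutch knob clockwise until the clutch clicks once or twice, and no further; do not squeeze the wood harder than the clutch does. Leave the other things on the bench alone.

Things in the scene. Friction and masses are not known exactly. Their poses are not given: they have to be found in the camera images.
- blank: loose rail blank of pale wood, a plain bar 180 x 44 x 40 mm (x, y, z), 0.22 kg; origin at the centre of its underside, x along its length, z up. Both ends are alike
- jig: doweling jig screwed to the bench: an aluminium bed 180 x 107 mm, its flat top 12 mm above the bench. Origin on the bench, z up; the bed spans x -75 to +105, y -62 to +45 mm. Bush plate (end stop) at +x, fence at -y; the -x end is open, and a blank that lies home sticks out there 25 mm beyond the bed. Behind the fence (x 25 to 65, y -60 to -36 mm) a column carries the clamp arm
- home (a point): point on the jig's bed (12 mm above the bench) where the centre of the blank's underside lies when the blank is fully home, its length along the jig's x; axes as the jig's. That is jig x = -10, y = +10 mm
- stop_face (a point): foot of the stop face of the steel bush plate (the plate with two drill bushes), on the bed; axes as the jig's. The face looks to -x, is 64 mm wide and 46 mm high; the blank's end must lie flush on it. It is 90 mm in +x from home
- fence_end (a point): foot of the fence's face at its near (-x) end, on the bed; axes as the jig's. The fence is an aluminium bar 22 mm high that runs from here 86 mm in +x to the bush plate; its face looks to +y and the blank's side must lie flush on it. It is 22 mm in -y from home
- clamp_arm_top (a point): point on the clamp screw's axis at the top of the jig's grey arm, 98 mm above the bench; axes as the jig's, 55 mm in +x from home. The arm is 34 mm wide, 20 mm thick, comes from the -y side and ends 18 mm beyond the axis; a brass nut stands 5 mm above it
- spindle: upright steel clamp screw; sinks 12 mm per clockwise turn, right-hand thread, stays where it is left. Origin on its axis at the thimble's lower edge. Its round foot, 25 mm wide, is set in or out by hand and the setting is not measured: at the start the foot's underside is 2 to 6 mm above the top of a blank lying on the bed, so the blank slides in beneath it (foot 54 to 58 mm above the bench)
- thimble_mid (a point): middle of the bare steel thimble, 23 mm across and 18 mm high, fixed to the screw between the arm and the knob; axis upright. Turning the screw by it by-passes the clutch
- knob_grip (a point): point on the axis of the black knurled slip-clutch knob where the finger pads should grip, 9 mm below its top and 18 mm above its lower edge, about 149 mm above the bench at the start; sinks with the screw, turns with the knob. The knob is an upright cylinder 34 mm across, 27 mm high, right above the thimble. Tightening is clockwise from above (negative turn about z)
- knob (a joint): clutch slip in rad: angle of the knob ahead of the thimble, 0 at the start, growing clockwise. The knob carries the screw along unslipped (about 0.17 N m) until the foot presses on the blank with about 40 N; then at about 0.25 N m the clutch slips: one click each 0.52 rad (12 a turn), in each of which the torque falls to nearly nothing and rises again
- multimeter: multimeter, a rounded yellow box 106 x 74 x 36 mm with a dial, lying on the bench as a bystander; origin at the centre of its underside
- pencil: pencil, 172 mm long and 8 mm thick, lying on the bench as a bystander; origin at its middle
- sanding_block: sanding block of cork, 62 x 101 x 30 mm, lying on the bench as a bystander; origin at the centre of its underside
- offcut_b: small timber offcut, 60 x 90 x 30 mm, lying on the bench as a bystander; origin at the centre of its underside

How it is judged (in metres and radians):
On the way, in this order (a step that is already met when the one before it is completed fails the run):
1. the blank lies flat on the bed, home against bush plate and fence, with the clamp not yet on it (x of blank in the frame of home between -0.002 and 0.002 m and y of blank in the frame of home between -0.002 and 0.002 m and z of blank in the frame of home below 0.002 m and angle between the x axis of blank and the x axis of home, either way round below 0.025 rad and value of joint knob below 0.3 rad and contact force between spindle and blank below 2 N), for 0.2 s.
2. the clutch has clicked once with the clamp foot pressing on the blank (value of joint knob above 0.4 rad and contact force between spindle and blank above 20 N), for 0.1 s.
At the end, for the whole second after the job is handed in: the blank lies at rest flat on the bed, its centre within 2 mm of home along and across the jig and its length within 0.025 rad of the jig's, the clamp foot presses on it with more than 20 N, and the clutch has slipped one or two clicks (0.4 to 1.31 rad) (all of step 2 and x of blank in the frame of home between -0.002 and 0.002 m and y of blank in the frame of home between -0.002 and 0.002 m and z of blank in the frame of home below 0.002 m and angle between the x axis of blank and the x axis of home, either way round below 0.025 rad and value of joint knob below 1.31 rad and linear speed of blank below 0.01 m/s); the robot touches nothing.
It fails at once if the blank squeezed under the clamp with more than 80 N (contact force between spindle and blank above 80 N).
It fails at once if the clutch run on beyond the second click (value of joint knob above 1.31 rad).
It fails at once if the multimeter, pencil, sanding block or offcut moved by more than 20 mm (distance of any of multimeter, pencil, sanding_block, offcut_b from where it was at the start of the episode above 0.02 m).
It also fails if it takes over 72 s, if anything falls off the work surface, if the arm or the gripper's body presses on something with over 40 N, if the wrist force passes 120 N, or if a joint passes its speed limit or range.

## Working session

There is one attempt and no reset: what is moved stays moved. The work goes in short steps, Python scripts to look and compute and a tool call to move; the robot and the scene stay as the last step left them, time stands still between calls to the robot, and variables do not carry over. Pictures are saved under pics/ and viewed, at most 10 in all, crops included, and the job is handed in when it is done.

Besides the shell and the picture viewer there is one more tool, called after ">>>" as name(argument=value, ...), one argument or row to a line, values as JSON. play_rows: Moves the arm, as the interface text tells. Its arguments: {"type":"object","properties":{"motion":{"type":"array"},"fingers":{"type":"number"}},"required":["motion"]}

```bash
mkdir -p pics
cat > h.py <<'E'
from rig import bot, imaging, finder
import numpy as np, cv2
np.set_printoptions(precision=4,suppress=True)
def snap(c,fn=None):
    d=imaging.capture(c)
    if fn: cv2.imwrite('pics/'+fn,cv2.cvtColor(d['frame'],cv2.COLOR_RGB2BGR))
    return d
def proj(d,X):
    p=d['camera_matrix']@(d['R']@np.asarray(X,float).T+np.asarray(d['t']).reshape(3,1) if np.ndim(X)>1 else d['R']@np.asarray(X,float)+np.asarray(d['t']).ravel())
    return (p[:2]/p[2]).T
def ray(d,uv,z):
    """intersect pixel with plane z"""
    R=np.array(d['R']);t=np.array(d['t']).ravel();c=-R.T@t
    uv=np.atleast_2d(uv).astype(float)
    r=np.c_[uv,np.ones(len(uv))]@np.linalg.inv(d['camera_matrix']).T@R
    return c+r*((z-c[2])/r[:,2])[:,None]
def st():
    s=bot.read_state(); print('t',s['time_s'],'p',np.array(s['position']),'F',np.array(s['force']),'M',np.array(s['moment']),'op',s['opening'],'g',s['grasp_force']); return s
E
python3 - <<'E'
from h import *
s=st(); print(np.array(s['tcp_rot']))
for c in ['top','side']:
    d=snap(c,c+'0.png'); R=np.array(d['R']); print(c,-R.T@np.array(d['t']).ravel(),R[2])
    for n in ['blank','jig','knob','spindle','thimble_mid','multimeter','pencil','sanding_block','offcut_b']:
        r=finder.recognise(c,n)[:2]; print(n,[(np.array(q['at']),round(q['confidence'],2)) for q in r])
E
```

```text
t 0.0 p [0.2594 0.5679 0.2386] F [0.358  0.1016 0.5141] M [ 0.0287  0.0462 -0.0155] op 0.999664182544561 g 0.0
[[-0.9095  0.4158 -0.0012]
 [ 0.4158  0.9095 -0.0018]
 [ 0.0004 -0.0021 -1.    ]]
top [0.4132 0.3665 0.9655] [ 0.1607 -0.0176 -0.9868]
blank [(array([0.4733, 0.4125, 0.0382]), 0.78)]
jig [(array([0.5488, 0.2181, 0.011 ]), 0.74)]
knob [(array([0.5735, 0.2351, 0.1555]), 0.48)]
spindle [(array([0.577 , 0.2363, 0.1566]), 0.51), (array([0.7281, 0.2574, 0.0312]), 0.33)]
thimble_mid [(array([0.5744, 0.2342, 0.1574]), 0.6)]
multimeter [(array([0.3933, 0.5488, 0.0314]), 0.91)]
pencil [(array([0.3611, 0.1685, 0.0053]), 0.78)]
sanding_block [(array([0.6002, 0.541 , 0.0293]), 0.8)]
offcut_b [(array([0.7282, 0.2564, 0.0312]), 0.56)]
side [ 0.13  -0.589  0.685] [ 0.3571  0.8029 -0.4774]
blank [(array([0.4678, 0.397 , 0.0358]), 0.95), (array([0.5687, 0.2208, 0.1483]), 0.51)]
jig [(array([0.5589, 0.1942, 0.0187]), 0.77)]
knob [(array([0.5745, 0.2241, 0.1546]), 0.57)]
spindle [(array([0.5725, 0.2214, 0.1453]), 0.68)]
thimble_mid [(array([0.5708, 0.2216, 0.1468]), 0.76)]
multimeter [(array([0.3926, 0.5262, 0.0309]), 0.85), (array([0.5615, 0.1911, 0.0159]), 0.66)]
pencil [(array([0.3651, 0.156 , 0.0085]), 0.43)]
sanding_block [(array([0.5941, 0.5228, 0.0273]), 0.61)]
offcut_b [(array([0.7303, 0.2359, 0.0334]), 0.62)]
```

View pics/top0.png

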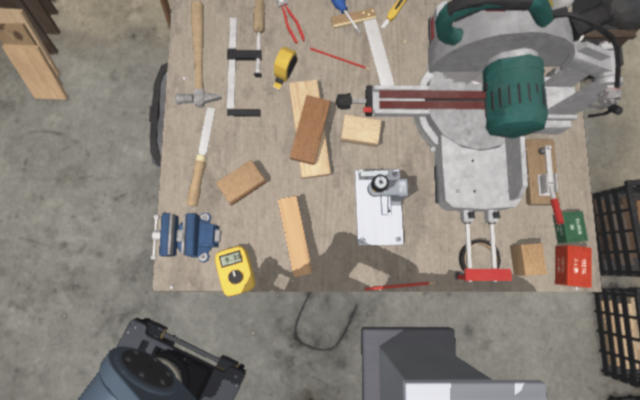

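View pics/side0.png

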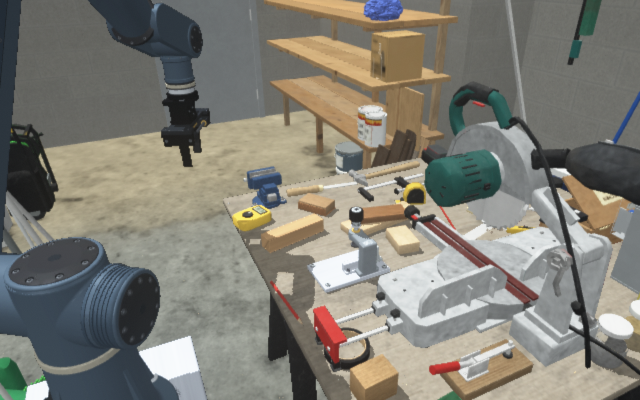

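The top view shows the blank at px (293,235) and the jig bed at px (355–405,170–245). Its column is on the right (world −y) and the open end faces the robot. The side view agrees. Next I'll measure the outlines and the wrist camera's mounting.

Run:
```python
from h import *
d=snap('top')
m=finder.outline_of('top','blank')[0]['pixels'].astype(np.uint8)
q=np.argwhere(m)[:,::-1]; W=ray(d,q,0.04)[:,:2]
print('blank rect',cv2.minAreaRect((W*1000).astype(np.float32)))
m=finder.outline_of('top','jig')[0]['pixels'].astype(np.uint8)
q=np.argwhere(m)[:,::-1]; W=ray(d,q,0.012)[:,:2]
print('jig rect',cv2.minAreaRect((W*1000).astype(np.float32)))
big=cv2.resize(d['frame'][150:290,210:430],None,fx=3.6,fy=3.6,interpolation=cv2.INTER_CUBIC)
cv2.imwrite('pics/crop.png',big[:,:,::-1])
w=snap('wrist'); s=bot.read_state(); T=np.array(s['tcp_rot']); R=np.array(w['R']); c=-R.T@np.array(w['t']).ravel()
print('cam in tool',T.T@(c-s['position']),'\n',(T.T@R.T),'\n',w['camera_matrix'])
```

```text
blank rect ((477.86517333984375, 410.2804260253906), (179.07139587402344, 44.23467254638672), 12.582319259643555)
jig rect ((549.7286376953125, 207.3926239013672), (182.26486206054688, 127.567138671875), 0.24030143022537231)
cam in tool [ 0.0684 -0.0008 -0.1464] 
 [[ 0.0004 -0.9679 -0.2512]
 [ 1.      0.0007 -0.0012]
 [ 0.0013 -0.2512  0.9679]] 
 [[301.4224   0.     321.9183]
 [  0.     301.4224 202.084 ]
 [  0.       0.       1.    ]]
```

View pics/crop.png

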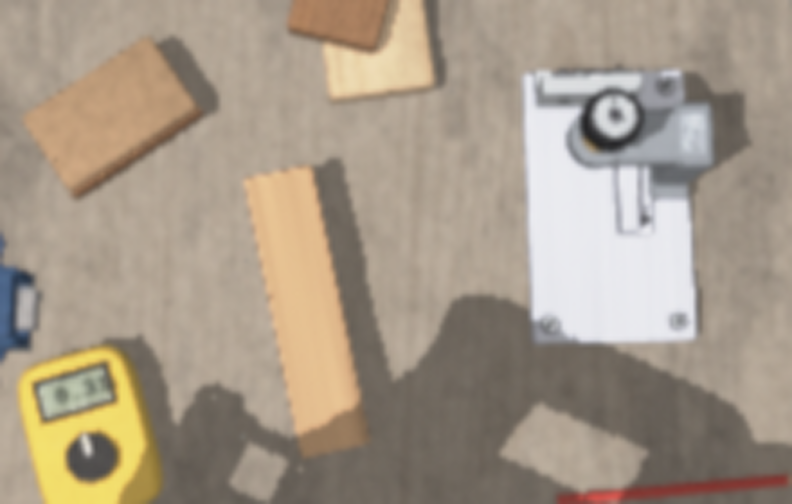

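```bash
cat >> h.py <<'E'
from scipy.spatial.transform import Rotation as Ro
def goal(p,yaw):
    """tool-frame shift and turn to TCP position p, tool straight down with tool x at world yaw (deg)"""
    s=bot.read_state(); T=np.array(s['tcp_rot']); c,q=np.cos(np.radians(yaw)),np.sin(np.radians(yaw))
    G=np.array([[c,q,0],[q,-c,0],[0,0,-1.]])
    print('shift',T.T@(np.array(p)-s['position']),'turn',Ro.from_matrix(T.T@G).as_rotvec(degrees=True))
E
python3 - <<'E'
from h import *
d=snap('top')
px=np.array([[524,72],[533,340],[697,338]])/3.6+[210,150]
P=ray(d,px,0.012); print(P)
v=P[0]-P[1]; print('len',np.linalg.norm(v),np.degrees(np.arctan2(v[1],v[0]))); v=P[2]-P[1]; print(np.linalg.norm(v),np.degrees(np.arctan2(v[1],v[0]))+90)
px=np.array([[245,180],[312,167],[302,457],[368,442]])/3.6+[210,150]
P=ray(d,px,0.04); print(P, P.mean(0)); v=P[0]-P[2];print(np.degrees(np.arctan2(v[1],v[0])));v=P[1]-P[3];print(np.degrees(np.arctan2(v[1],v[0])))
goal([.449,.4035,.2],192.6)
E
```

```text
[[0.638  0.2674 0.012 ]
 [0.4597 0.2634 0.012 ]
 [0.4614 0.1564 0.012 ]]
len 0.17834474360741434 1.2968501372582404
0.10695382097198615 0.9353670247012928
[[0.5592 0.4497 0.04  ]
 [0.5679 0.407  0.04  ]
 [0.3855 0.4108 0.04  ]
 [0.3947 0.3699 0.04  ]] [0.4768 0.4094 0.04  ]
12.604243779257697
12.0804217550051
shift [-0.2406 -0.0713  0.0396] turn [  0.0018   0.0013 -37.1667]
```

Careful with the scale: shifts go in shares of 300 mm and turns go in shares of 180 degrees. That gives: -0.2406 m is -0.802, -0.0713 m is -0.2377, -37.2 degrees is -0.2067.

>>> play_rows(
  motion=[
    [[-0.1167, -0.0333, 0.02, 0, 0, -0.0306], [-0.2333, -0.0667, 0.04, 0, 0, -0.0611], [-0.35, -0.1, 0.06, 0, 0, -0.0917], [-0.4667, -0.1333, 0.08, 0, 0, -0.1222], [-0.5833, -0.1667, 0.1, 0, 0, -0.1556], [-0.7, -0.2067, 0.12, 0, 0, -0.1833], [-0.802, -0.2377, 0.132, 0, 0, -0.2067], [-0.802, -0.2377, 0.132, 0, 0, -0.2067]],
  ],
  fingers=0.087,
)

```text
time_s: 1.92
position: [0.4538, 0.3995, 0.1992]
tcp_rot: [[-0.977, -0.215, 0.002], [-0.215, 0.977, -0.002], [-0.002, -0.002, -1.0]]
force: [0.1, -0.2, -0.1]
opening: 0.995
grasp_force: 0.0
```

Run:
```python
from h import *
st(); w=snap('wrist','w1.png')
r=finder.outline_of('wrist','blank'); print(len(r),r and r[0]['confidence'])
q=np.argwhere(r[0]['pixels'])[:,::-1].astype(np.float32)
h=cv2.convexHull(q)[:,0]; a=cv2.approxPolyDP(h,6,True)[:,0]; print(a)
print(ray(w,a,0.04)); print(cv2.minAreaRect((ray(w,q,0.04)[:,:2]*1000).astype(np.float32)))
```

```text
t 1.9167 p [0.4538 0.3995 0.1992] F [ 0.1279 -0.2216 -0.07  ] M [ 0.0512  0.0416 -0.041 ] op 0.9952389909415091 g 0.0
1 0.89
[[347. 127.]
 [346. 289.]
 [310. 290.]
 [307. 129.]]
[[0.3845 0.4082 0.04  ]
 [0.5577 0.4491 0.04  ]
 [0.5678 0.4096 0.04  ]
 [0.3949 0.3701 0.04  ]]
((476.71539306640625, 409.24371337890625), (180.52687072753906, 44.25150680541992), 12.595595359802246)
```

View pics/w1.png

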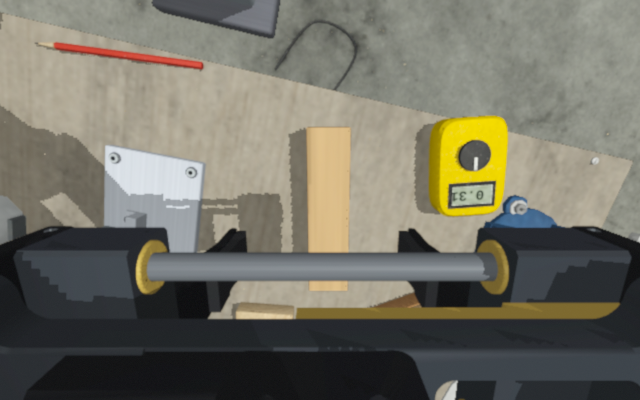

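The wrist view shows the blank at px (307–347,127–290), with the jig's open-end corners at (107,146) and (205,163).

Run:
```python
from h import *
w=snap('wrist'); P=ray(w,[[107,146],[205,163]],0.012); print(P, np.linalg.norm(P[0]-P[1])); v=P[1]-P[0]; print(np.degrees(np.arctan2(v[1],v[0]))-90)
goal([.4474,.4026,.022],192.7)
```

```text
[[0.456  0.1624 0.012 ]
 [0.4514 0.2693 0.012 ]] 0.10704120327559594
2.445603890829105
shift [ 0.0015 -0.0006  0.1779] turn [ 0.0274 -0.041  -0.1775]
```

To row units: 0.178 m is 0.5933, 0.16 m is 0.5333.

>>> play_rows(
  motion=[
    [[0.005, -0.002, 0.1167, 0, 0, 0], [0.005, -0.002, 0.2333, 0, 0, 0], [0.005, -0.002, 0.35, 0, 0, 0], [0.005, -0.002, 0.45, 0, 0, 0], [0.005, -0.002, 0.5333, 0, 0, 0], [0.005, -0.002, 0.5933, 0, 0, 0], [0.005, -0.002, 0.5933, 0, 0, 0]],
  ],
)

```text
time_s: 2.65
position: [0.4452, 0.4035, 0.0192]
tcp_rot: [[-0.975, -0.22, -0.003], [-0.22, 0.975, -0.002], [0.004, -0.001, -1.0]]
force: [0.5, 0.4, 0.9]
opening: 0.995
grasp_force: 0.0
```

>>> play_rows(
  motion=[
    [[0, 0, 0, 0, 0, 0], [0, 0, 0, 0, 0, 0], [0, 0, 0, 0, 0, 0], [0, 0, 0, 0, 0, 0], [0, 0, 0, 0, 0, 0], [0, 0, 0, 0, 0, 0]],
  ],
  fingers=0.03,
)

```text
time_s: 3.15
position: [0.4479, 0.4028, 0.0227]
tcp_rot: [[-0.976, -0.219, 0.001], [-0.219, 0.976, 0.001], [-0.001, 0.0, -1.0]]
force: [-0.4, 0.4, 0.3]
opening: 0.63
grasp_force: 0.0
```

>>> play_rows(
  motion=[
    [[0, 0, 0, 0, 0, 0], [0, 0, 0, 0, 0, 0], [0, 0, 0, 0, 0, 0], [0, 0, 0, 0, 0, 0], [0, 0, 0, 0, 0, 0]],
  ],
)

```text
time_s: 3.57
position: [0.4478, 0.4028, 0.0223]
tcp_rot: [[-0.976, -0.219, 0.0], [-0.219, 0.976, 0.0], [-0.0, 0.0, -1.0]]
force: [-0.8, 0.3, 4.2]
opening: 0.5
grasp_force: 30.0
```

To row units: -0.08 m is -0.2667, -0.06 m is -0.2.

>>> play_rows(
  motion=[
    [[0, 0, -0.0333, 0, 0, 0], [0, 0, -0.1, 0, 0, 0], [0, 0, -0.2, 0, 0, 0], [0, 0, -0.2667, 0, 0, 0], [0, 0, -0.2667, 0, 0, 0], [0, 0, -0.2667, 0, 0, 0]],
  ],
)

```text
time_s: 4.07
position: [0.448, 0.4026, 0.1028]
tcp_rot: [[-0.976, -0.219, 0.002], [-0.219, 0.976, 0.001], [-0.002, 0.0, -1.0]]
force: [0.3, -0.1, -2.5]
opening: 0.505
grasp_force: 30.0
```

Run:
```python
from h import *
st(); w=snap('wrist','w2.png'); d=snap('side','s2.png')
cv2.imwrite('pics/s2c.png',cv2.resize(d['frame'][130:330,200:460],None,fx=3,fy=3,interpolation=cv2.INTER_CUBIC)[:,:,::-1])
```

```text
t 4.0667 p [0.448  0.4026 0.1028] F [ 0.2808 -0.1311 -2.4588] M [0.0385 0.065  0.034 ] op 0.5045938258675502 g 29.98230531346053
```

View pics/s2c.png

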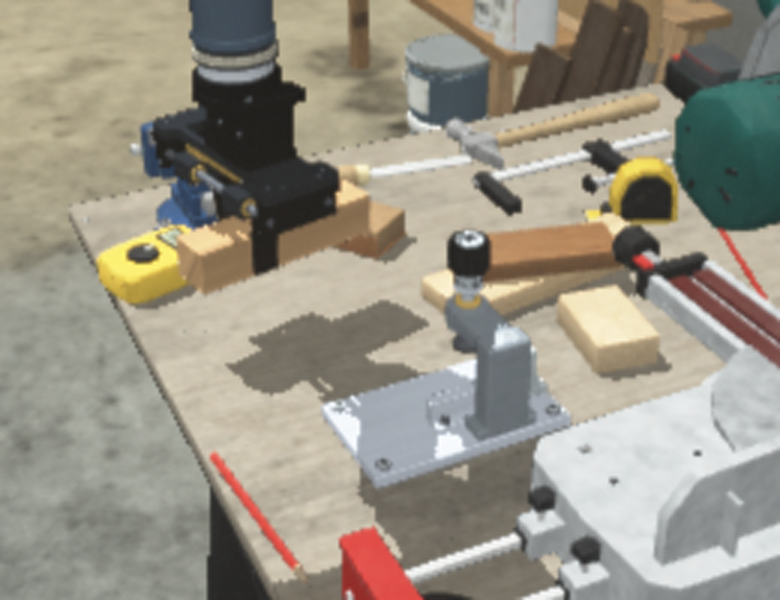

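View pics/w2.png

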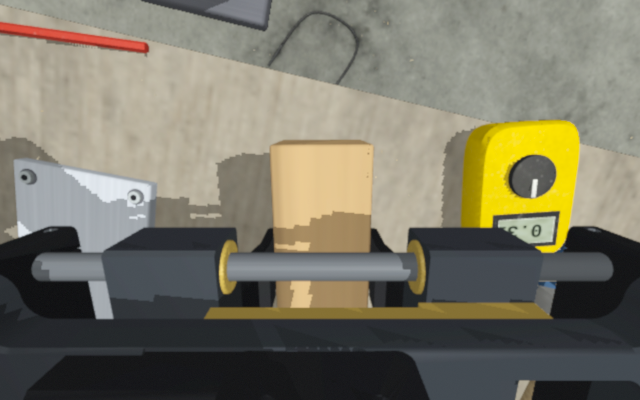

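The blank is held level. In the wrist view the jig's near corners are at (15,158) and (156,184). I'll fit the jig pose from the top and wrist points together.

Run:
```python
from h import *
from scipy.optimize import least_squares
w=snap('wrist'); d=snap('top'); s=snap('side'); st()
cr=lambda a:np.array(a)/3.6+[210,150]
J=np.array([[-75,45,12],[-75,-62,12],[105,45,12],[45,10,158]])/1e3
obs=[('top0',d,cr([533,340]),0),('top1',d,cr([697,338]),1),('top2',d,cr([524,72]),2),('topknob',d,cr([615,114]),3),
('w0',w,np.array([156,184.]),0),('w1',w,np.array([15,158.]),1),
('s1',s,np.array([375,486])/3+[200,130],1),('s0',s,np.array([324,404])/3+[200,130],0),('sk',s,np.array([468,238])/3+[200,130],3)]
def X(p,i):
    c,q=np.cos(p[2]),np.sin(p[2]); return np.array([p[0]+c*J[i,0]-q*J[i,1],p[1]+q*J[i,0]+c*J[i,1],J[i,2]])
def run(o):
    f=lambda p:np.concatenate([(proj(k,X(p,i))-u)*(0.5 if n[0]=='w' else 1) for n,k,u,i in o])
    r=least_squares(f,[.535,.22,0.02],x_scale=[.01,.01,.01],loss='soft_l1'); p=r.x; c,q=np.cos(p[2]),np.sin(p[2])
    print('jig',p[:2],np.degrees(p[2]),'home',p[0]-.01*c-.01*q,p[1]-.01*q+.01*c); return p
p=run(obs); 
for n,k,u,i in obs: print(n,proj(k,X(p,i))-u)
run([o for o in obs if o[0][0]=='t']);run([o for o in obs if o[0][0]=='w'])
run([o for o in obs if o[0][0]=='s'])
```

```text
t 4.3167 p [0.4466 0.4019 0.1003] F [ 0.781  -1.167  -1.6841] M [ 0.0104  0.0745 -0.0066] op 0.5034295064020795 g 29.982182839885354
jig [0.5329 0.2203] 0.8760458411668907 home 0.5227961134392918 0.23018096442716007
top0 [-0.329  1.024]
top1 [-0.2875  1.0688]
top2 [0.2052 0.2867]
topknob [0.1987 0.8903]
w0 [-4.1906  4.0992]
w1 [-1.0735  2.6108]
s1 [-0.1093 -3.6695]
s0 [-1.2968 -0.9712]
sk [ 0.2163 -0.572 ]
jig [0.5349 0.2202] 1.3286326345797292 home 0.5246744963611495 0.22994487116059492
jig [0.5296 0.2232] 1.5876913644761217 home 0.5193261141916835 0.23288465006043046
jig [0.5309 0.2145] 0.957473362879315 home 0.5207842741431584 0.22435233164819973
```

Run:
```python
from h import *
goal([.4333,.2341,.1],181.2)
```

```text
shift [ 0.0497 -0.1608  0.0006] turn [-0.0883 -0.1875 11.426 ]
```

To row units: -0.1608 m is -0.536, 0.0497 m is 0.1657, 11.4 degrees is 0.0633.

>>> play_rows(
  motion=[
    [[0.0267, -0.0867, 0, 0, 0, 0.0139], [0.06, -0.1933, 0, 0, 0, 0.0278], [0.0933, -0.3, 0, 0, 0, 0.0417], [0.1267, -0.4067, 0, 0, 0, 0.0556], [0.1533, -0.4933, 0, 0, 0, 0.0633], [0.1657, -0.536, 0, 0, 0, 0.0633], [0.1657, -0.536, 0, 0, 0, 0.0633], [0.1657, -0.536, 0, 0, 0, 0.0633]],
  ],
)

```text
time_s: 4.98
position: [0.4343, 0.2343, 0.1014]
tcp_rot: [[-1.0, -0.019, -0.001], [-0.019, 1.0, -0.0], [0.001, -0.0, -1.0]]
force: [0.4, -0.2, -1.6]
opening: 0.501
grasp_force: 30.0
```

Run:
```python
from h import *
snap('side');st();goal([.4333,.2341,.0355],181.2)
w=snap('wrist','w3.png'); d=snap('top','t3.png')
a=cv2.resize(d['frame'][150:290,300:440],(500,500),interpolation=cv2.INTER_CUBIC)
b=cv2.resize(w['frame'][80:330,60:560],(800,400))[:,150:]
k=np.zeros((500,650+0,3),np.uint8); 
cv2.imwrite('pics/c3.png',a[:,:,::-1])
```

```text
t 5.0333 p [0.4347 0.235  0.1016] F [-0.357  -0.0455 -2.0242] M [ 0.0615  0.095  -0.0346] op 0.5015468664198635 g 29.982352182269096
shift [ 0.0014 -0.0009  0.0661] turn [ 0.015  -0.0056 -0.0118]
```

View pics/w3.png

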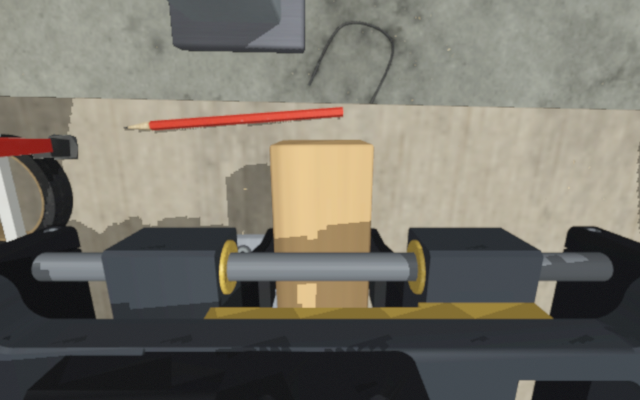

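>>> play_rows(
  motion=[
    [[0.0047, -0.003, 0.0667, 0, 0, 0], [0.0047, -0.003, 0.15, 0, 0, 0], [0.0047, -0.003, 0.2, 0, 0, 0], [0.0047, -0.003, 0.22, 0, 0, 0], [0.0047, -0.003, 0.22, 0, 0, 0], [0.0047, -0.003, 0.22, 0, 0, 0]],
  ],
)

```text
time_s: 5.63
position: [0.4332, 0.2346, 0.036]
tcp_rot: [[-1.0, -0.023, 0.0], [-0.023, 1.0, 0.0], [-0.0, 0.0, -1.0]]
force: [0.0, -0.7, -2.0]
opening: 0.504
grasp_force: 30.0
```

To row units: -0.04 m is -0.1333, -0.035 m is -0.1167.

>>> play_rows(
  motion=[
    [[-0.0167, 0, 0, 0, 0, 0], [-0.04, 0, 0, 0, 0, 0], [-0.0667, 0, 0, 0, 0, 0], [-0.0933, 0, 0, 0, 0, 0], [-0.1167, 0, 0, 0, 0, 0], [-0.1333, 0, 0, 0, 0, 0], [-0.1333, 0, 0, 0, 0, 0], [-0.1333, 0, 0, 0, 0, 0]],
  ],
)

```text
time_s: 6.3
position: [0.4733, 0.2347, 0.036]
tcp_rot: [[-1.0, -0.021, 0.0], [-0.021, 1.0, 0.0], [-0.0, 0.0, -1.0]]
force: [0.8, -0.2, -2.9]
opening: 0.502
grasp_force: 30.0
```

To row units: -0.014 m is -0.0467, -0.012 m is -0.04.

>>> play_rows(
  motion=[
    [[-0.0133, 0, 0.0033, 0, 0, 0], [-0.0267, 0, 0.005, 0, 0, 0], [-0.04, 0, 0.005, 0, 0, 0], [-0.0467, 0, 0.005, 0, 0, 0], [-0.0467, 0, 0.005, 0, 0, 0]],
  ],
)

```text
time_s: 6.72
position: [0.4875, 0.2351, 0.0346]
tcp_rot: [[-1.0, -0.022, 0.001], [-0.022, 1.0, 0.0], [-0.001, 0.0, -1.0]]
force: [-0.8, 0.0, 0.3]
opening: 0.507
grasp_force: 30.0
```

To row units: -0.004 m is -0.0133, -0.001 m is -0.0033.

>>> play_rows(
  motion=[
    [[-0.0033, 0, 0, 0, 0, 0], [-0.0067, 0, 0, 0, 0, 0], [-0.01, 0, 0, 0, 0, 0], [-0.0133, 0, 0, 0, 0, 0], [-0.0133, 0, 0, 0, 0, 0]],
  ],
)

```text
time_s: 7.13
position: [0.4907, 0.2351, 0.0345]
tcp_rot: [[-1.0, -0.022, -0.001], [-0.022, 1.0, -0.0], [0.001, -0.0, -1.0]]
force: [-3.2, -0.5, 2.4]
opening: 0.503
grasp_force: 30.0
```

To row units: -0.002 m is -0.0067, -0.001 m is -0.0033.

>>> play_rows(
  motion=[
    [[-0.0033, 0, 0, 0, 0, 0], [-0.0067, 0, 0, 0, 0, 0], [-0.0067, 0, 0, 0, 0, 0], [-0.0067, 0, 0, 0, 0, 0]],
  ],
)

```text
time_s: 7.47
position: [0.4929, 0.2352, 0.0345]
tcp_rot: [[-1.0, -0.022, -0.0], [-0.022, 1.0, -0.0], [0.0, -0.0, -1.0]]
force: [-3.5, 0.5, 3.8]
opening: 0.504
grasp_force: 30.0
```

>>> play_rows(
  motion=[
    [[-0.0033, 0, -0.001, 0, 0, 0], [-0.0067, 0, -0.001, 0, 0, 0], [-0.0067, 0, -0.001, 0, 0, 0], [-0.0067, 0, -0.001, 0, 0, 0]],
  ],
)

```text
time_s: 7.8
position: [0.4929, 0.2351, 0.0345]
tcp_rot: [[-1.0, -0.021, -0.004], [-0.021, 1.0, -0.001], [0.004, -0.0, -1.0]]
force: [-6.4, 0.2, 3.9]
opening: 0.503
grasp_force: 30.0
```

To row units: -0.002 m is -0.0067, -0.001 m is -0.0033.

>>> play_rows(
  motion=[
    [[-0.0033, 0, 0, 0, 0, 0], [-0.0067, 0, 0, 0, 0, 0], [-0.0067, 0, 0, 0, 0, 0], [-0.0067, 0, 0, 0, 0, 0]],
  ],
)

```text
time_s: 8.13
position: [0.4929, 0.2351, 0.0345]
tcp_rot: [[-1.0, -0.021, -0.008], [-0.021, 1.0, -0.001], [0.008, -0.001, -1.0]]
force: [-9.9, 1.1, 6.4]
opening: 0.508
grasp_force: 30.0
```

To row units: -0.004 m is -0.0133, -0.003 m is -0.01.

>>> play_rows(
  motion=[
    [[0.01, 0, -0.0017, 0, 0, 0], [0.01, -0.0033, -0.0017, 0, 0, 0], [0.01, -0.0067, -0.0017, 0, 0, 0], [0.01, -0.01, -0.0017, 0, 0, 0], [0.01, -0.0133, -0.0017, 0, 0, 0], [0.01, -0.0133, -0.0017, 0, 0, 0], [0.01, -0.0133, -0.0017, 0, 0, 0]],
  ],
)

```text
time_s: 8.72
position: [0.493, 0.2315, 0.0346]
tcp_rot: [[-1.0, -0.022, -0.002], [-0.022, 1.0, -0.0], [0.002, -0.0, -1.0]]
force: [-5.3, 2.5, -2.3]
opening: 0.503
grasp_force: 30.0
```

To row units: -0.002 m is -0.0067, -0.001 m is -0.0033.

>>> play_rows(
  motion=[
    [[0, -0.0033, 0, 0, 0, 0], [0, -0.0067, 0, 0, 0, 0], [0, -0.0067, 0, 0, 0, 0], [0, -0.0067, 0, 0, 0, 0]],
  ],
)

```text
time_s: 9.05
position: [0.493, 0.2303, 0.0346]
tcp_rot: [[-1.0, -0.022, -0.002], [-0.022, 1.0, 0.001], [0.002, 0.001, -1.0]]
force: [-5.9, 6.8, -1.1]
opening: 0.502
grasp_force: 30.0
```

To row units: -0.002 m is -0.0067, -0.001 m is -0.0033.

>>> play_rows(
  motion=[
    [[0, -0.0033, 0, 0, 0, 0], [0, -0.0067, 0, 0, 0, 0], [0, -0.0067, 0, 0, 0, 0], [0, -0.0067, 0, 0, 0, 0]],
  ],
)

```text
time_s: 9.38
position: [0.493, 0.2302, 0.0347]
tcp_rot: [[-1.0, -0.021, -0.001], [-0.021, 1.0, 0.004], [0.001, 0.004, -1.0]]
force: [-6.3, 14.2, -1.8]
opening: 0.506
grasp_force: 30.0
```

Run:
```python
from h import *
s=st(); print(np.degrees(np.arctan2(-s['tcp_rot'][1][0],-s['tcp_rot'][0][0])))
```

```text
t 9.3833 p [0.493  0.2302 0.0347] F [-6.2533 14.2374 -1.7756] M [2.3655 1.2673 0.4275] op 0.5060594453393168 g 30.03840451128781
1.2212490520181323
```

To row units: 0.002 m is 0.0067, 0.001 m is 0.0033, 1 degrees is 0.0056.

>>> play_rows(
  motion=[
    [[0, 0.0033, 0, 0, 0, 0], [0, 0.0067, 0, 0, 0, 0], [0, 0.0067, 0, 0, 0, 0.0028], [0, 0.0067, 0, 0, 0, 0.0056], [0, 0.0067, 0, 0, 0, 0.0056], [0, 0.0067, 0, 0, 0, 0.0056]],
  ],
)

```text
time_s: 9.88
position: [0.493, 0.2307, 0.0346]
tcp_rot: [[-1.0, -0.009, -0.001], [-0.009, 1.0, 0.001], [0.001, 0.001, -1.0]]
force: [-6.1, 7.7, -1.3]
opening: 0.501
grasp_force: 30.3
```

Run:
```python
from h import *
s=st(); print(np.degrees(np.arctan2(-s['tcp_rot'][1][0],-s['tcp_rot'][0][0])))
```

```text
t 9.8833 p [0.493  0.2307 0.0346] F [-6.1184  7.7009 -1.3472] M [1.5307 1.123  1.1831] op 0.5005825394268029 g 30.252282433211803
0.521378166097153
```

To row units: 0.002 m is 0.0067, 0.0015 m is 0.005, -0.2 degrees is -0.0011.

>>> play_rows(
  motion=[
    [[0.0033, 0.0033, 0, 0, 0, -0.0011], [0.005, 0.0067, 0, 0, 0, -0.0011], [0.005, 0.0067, 0, 0, 0, -0.0011], [0.005, 0.0067, 0, 0, 0, -0.0011]],
  ],
)

```text
time_s: 10.22
position: [0.4928, 0.2316, 0.0349]
tcp_rot: [[-1.0, -0.008, 0.0], [-0.008, 1.0, 0.0], [-0.0, 0.0, -1.0]]
force: [-2.8, 4.2, -3.9]
opening: 0.504
grasp_force: 30.0
```

>>> play_rows(
  motion=[
    [[0, 0, 0, 0, 0, 0], [0, 0, 0, 0, 0, 0], [0, 0, 0, 0, 0, 0], [0, 0, 0, 0, 0, 0], [0, 0, 0, 0, 0, 0], [0, 0, 0, 0, 0, 0], [0, 0, 0, 0, 0, 0], [0, 0, 0, 0, 0, 0]],
  ],
  fingers=0.07,
)

```text
time_s: 10.88
position: [0.4927, 0.2312, 0.0353]
tcp_rot: [[-1.0, -0.007, 0.0], [-0.007, 1.0, 0.0], [-0.0, 0.0, -1.0]]
force: [-0.4, -0.2, 0.1]
opening: 0.801
grasp_force: 0.0
```

Run:
```python
from h import *
s=st(); print(np.degrees(np.arctan2(-s['tcp_rot'][1][0],-s['tcp_rot'][0][0])))
w=snap('wrist'); r=finder.outline_of('wrist','blank')[0]
q=np.argwhere(r['pixels'])[:,::-1].astype(np.float32); h=cv2.convexHull(q)[:,0]; a=cv2.approxPolyDP(h,4,True)[:,0]; print(a); print(ray(w,a,.052))
```

```text
t 10.8833 p [0.4927 0.2312 0.0353] F [-0.3661 -0.2292  0.1488] M [ 0.044  -0.0447 -0.015 ] op 0.8007731980967597 g 0.0
0.4217955449493939
[[369. 143.]
 [367. 306.]
 [279. 307.]
 [269. 147.]
 [281. 141.]
 [320. 139.]]
[[0.4316 0.2498 0.052 ]
 [0.5098 0.2525 0.052 ]
 [0.5108 0.2096 0.052 ]
 [0.4336 0.2075 0.052 ]
 [0.4311 0.2126 0.052 ]
 [0.4301 0.2291 0.052 ]]
```

To row units: 0.08 m is 0.2667, -0.06 m is -0.2.

>>> play_rows(
  motion=[
    [[0, 0, -0.1, 0, 0, 0], [0, 0, -0.2, 0, 0, 0], [0.1, -0.0067, -0.2, 0, 0, 0], [0.2, -0.0067, -0.2, 0, 0, 0], [0.2667, -0.0067, -0.2, 0, 0, 0], [0.2667, -0.0067, -0.2, 0, 0, 0]],
  ],
)

```text
time_s: 11.48
position: [0.4059, 0.2278, 0.0951]
tcp_rot: [[-1.0, -0.009, -0.008], [-0.009, 1.0, -0.002], [0.008, -0.002, -1.0]]
force: [-0.8, 0.5, -0.5]
opening: 0.802
grasp_force: 0.0
```

To row units: -0.5 degrees is -0.0028.

>>> play_rows(
  motion=[
    [[0, 0, 0, 0, 0, -0.0028], [0, 0, 0, 0, 0, -0.0028], [0, 0, 0, 0, 0, -0.0028], [0, 0, 0, 0, 0, -0.0028], [0, 0, 0, 0, 0, -0.0028], [0, 0, 0, 0, 0, -0.0028], [0, 0, 0, 0, 0, -0.0028], [0, 0, 0, 0, 0, -0.0028]],
  ],
  fingers=0.0,
)

```text
time_s: 12.15
position: [0.4127, 0.2286, 0.0951]
tcp_rot: [[-1.0, -0.016, -0.0], [-0.016, 1.0, -0.0], [0.0, -0.0, -1.0]]
force: [-0.8, 0.4, 0.3]
opening: 0.283
grasp_force: 0.0
```

Run:
```python
from h import *
s=st(); 
d=snap('top')
for n in ['blank']:
  r=finder.outline_of('top',n)[0]; q=np.argwhere(r['pixels'])[:,::-1].astype(np.float32); print(q.min(0),q.max(0)); a=cv2.approxPolyDP(cv2.convexHull(q)[:,0],2,True)[:,0]; print(ray(d,a,.052))
cv2.imwrite('pics/t4.png',cv2.resize(d['frame'][155:275,330:440],None,fx=5,fy=5,interpolation=cv2.INTER_CUBIC)[:,:,::-1])
```

```text
t 12.15 p [0.4127 0.2286 0.0951] F [-0.8397  0.3692  0.2522] M [0.0661 0.0245 0.017 ] op 0.28256697804293873 g 0.0
[362. 178.] [384. 244.]
[[0.4589 0.2139 0.052 ]
 [0.4632 0.2565 0.052 ]
 [0.6098 0.2523 0.052 ]
 [0.6099 0.2385 0.052 ]
 [0.5588 0.2118 0.052 ]]
```

View pics/t4.png

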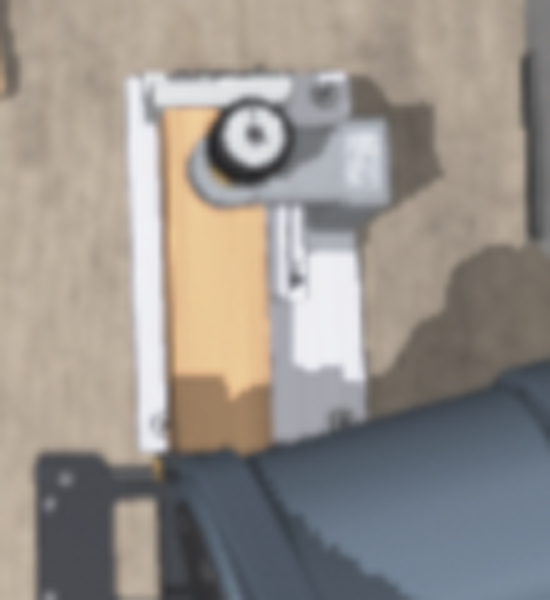

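The blank lies against the plate and fence: in the crop, its end is at row 105 and its side at column 270. I'll confirm with a gentle end push.

To row units: 0.06 m is 0.2, 0.055 m is 0.1833.

>>> play_rows(
  motion=[
    [[0, 0, 0.0667, 0, 0, 0], [0, 0, 0.1333, 0, 0, 0], [0, 0, 0.1833, 0, 0, 0], [0, 0, 0.2, 0, 0, 0], [0, 0, 0.2, 0, 0, 0], [0, 0, 0.2, 0, 0, 0], [-0.0133, 0, 0.2, 0, 0, 0], [-0.02, 0, 0.2, 0, 0, 0]],
  ],
)

```text
time_s: 12.92
position: [0.4198, 0.229, 0.0361]
tcp_rot: [[-1.0, -0.016, 0.002], [-0.016, 1.0, 0.001], [-0.002, 0.001, -1.0]]
force: [0.8, -0.2, 0.4]
opening: 0.006
grasp_force: 0.0
```

To row units: -0.006 m is -0.02, -0.0045 m is -0.015.

>>> play_rows(
  motion=[
    [[-0.005, 0, 0, 0, 0, 0], [-0.01, 0, 0, 0, 0, 0], [-0.015, 0, 0, 0, 0, 0], [-0.02, 0, 0, 0, 0, 0], [-0.02, 0, 0, 0, 0, 0], [-0.02, 0, 0, 0, 0, 0]],
  ],
)

```text
time_s: 13.42
position: [0.4216, 0.2284, 0.0353]
tcp_rot: [[-1.0, -0.016, -0.006], [-0.016, 1.0, -0.001], [0.006, -0.001, -1.0]]
force: [-4.5, 1.4, 4.6]
opening: 0.007
grasp_force: 2.6
```

To row units: -0.003 m is -0.01, -0.001 m is -0.0033.

>>> play_rows(
  motion=[
    [[-0.0033, 0, 0, 0, 0, 0], [-0.0067, 0, 0, 0, 0, 0], [-0.01, 0, 0, 0, 0, 0], [-0.01, 0, 0, 0, 0, 0]],
  ],
)

```text
time_s: 13.75
position: [0.4216, 0.2283, 0.0351]
tcp_rot: [[-1.0, -0.016, -0.012], [-0.016, 1.0, -0.002], [0.012, -0.002, -1.0]]
force: [-9.6, 3.5, 7.6]
opening: 0.002
grasp_force: 4.7
```

To row units: -0.055 m is -0.1833, -0.03 m is -0.1.

>>> play_rows(
  motion=[
    [[0.0133, 0, 0, 0, 0, 0], [0.0267, 0, 0, 0, 0, 0], [0.06, 0, 0, 0, 0, 0], [0.06, 0, -0.1, 0, 0, 0], [0.06, 0, -0.1833, 0, 0, 0], [0.06, 0, -0.1833, 0, 0, 0]],
  ],
)

```text
time_s: 14.25
position: [0.4116, 0.2293, 0.0933]
tcp_rot: [[-1.0, -0.017, 0.007], [-0.017, 1.0, 0.002], [-0.007, 0.002, -1.0]]
force: [0.7, 0.8, 0.3]
opening: 0.008
grasp_force: 0.0
```

To row units: -0.005 m is -0.0167.

>>> play_rows(
  motion=[
    [[0, 0, -0.0167, 0, 0, 0], [0, 0, -0.0167, 0, 0, 0], [0, 0, -0.0167, 0, 0, 0], [0, 0, -0.0167, 0, 0, 0], [0, 0, -0.0167, 0, 0, 0], [0, 0, -0.0167, 0, 0, 0], [0, 0, -0.0167, 0, 0, 0], [0, 0, -0.0167, 0, 0, 0]],
  ],
  fingers=0.066,
)

```text
time_s: 14.92
position: [0.4094, 0.2285, 0.0949]
tcp_rot: [[-1.0, -0.016, -0.001], [-0.016, 1.0, -0.0], [0.001, -0.0, -1.0]]
force: [-0.1, -0.1, -0.7]
opening: 0.526
grasp_force: 0.0
```

To row units: -0.1 m is -0.3333, -0.095 m is -0.3167.

>>> play_rows(
  motion=[
    [[-0.0833, 0, 0, 0, 0, 0], [-0.1833, 0, 0, 0, 0, 0], [-0.2667, 0, 0, 0, 0, 0], [-0.3167, 0, 0, 0, 0, 0], [-0.3333, 0, 0, 0, 0, 0], [-0.3333, 0, 0, 0, 0, 0], [-0.3333, 0, 0, 0, 0, 0]],
  ],
)

```text
time_s: 15.5
position: [0.508, 0.2299, 0.0948]
tcp_rot: [[-1.0, -0.016, -0.003], [-0.016, 1.0, -0.001], [0.003, -0.0, -1.0]]
force: [-0.3, -0.0, -0.1]
opening: 0.758
grasp_force: 0.0
```

Run:
```python
from h import *
st(); goal([.5145,.2308,.055],180.9)
```

```text
t 15.5 p [0.508  0.2299 0.0948] F [-0.2585 -0.028  -0.1097] M [-0.008  -0.0029  0.0207] op 0.7578746749328568 g 0.0
shift [-0.0066  0.0008  0.0398] turn [-0.0281 -0.1561  0.0265]
```

To row units: 0.039 m is 0.13, -0.008 m is -0.0267.

>>> play_rows(
  motion=[
    [[-0.0167, 0, 0.05, 0, 0, 0], [-0.0167, 0, 0.1, 0, 0, 0], [-0.0167, 0, 0.13, 0, 0, 0], [-0.0167, 0, 0.13, 0, 0, 0], [-0.0167, -0.0133, 0.13, 0, 0, 0], [-0.0167, -0.0267, 0.13, 0, 0, 0], [-0.0167, -0.0267, 0.13, 0, 0, 0]],
  ],
)

```text
time_s: 16.08
position: [0.5147, 0.2216, 0.0569]
tcp_rot: [[-1.0, -0.016, 0.0], [-0.016, 1.0, -0.0], [-0.0, -0.0, -1.0]]
force: [0.3, 0.5, 0.2]
opening: 0.759
grasp_force: 0.0
```

To row units: -0.0045 m is -0.015, -0.003 m is -0.01.

>>> play_rows(
  motion=[
    [[0, -0.005, 0, 0, 0, 0], [0, -0.01, 0, 0, 0, 0], [0, -0.015, 0, 0, 0, 0], [0, -0.015, 0, 0, 0, 0], [0, -0.015, 0, 0, 0, 0]],
  ],
)

```text
time_s: 16.5
position: [0.5147, 0.2197, 0.0571]
tcp_rot: [[-1.0, -0.015, 0.001], [-0.015, 1.0, 0.003], [-0.001, 0.003, -1.0]]
force: [-1.6, 7.7, 2.2]
opening: 0.764
grasp_force: 3.8
```

To row units: -0.0015 m is -0.005, -0.001 m is -0.0033.

>>> play_rows(
  motion=[
    [[0, -0.0033, 0, 0, 0, 0], [0, -0.005, 0, 0, 0, 0], [0, -0.005, 0, 0, 0, 0]],
  ],
)

```text
time_s: 16.75
position: [0.5146, 0.2194, 0.0572]
tcp_rot: [[-1.0, -0.014, 0.001], [-0.014, 1.0, 0.005], [-0.001, 0.005, -1.0]]
force: [-2.6, 11.3, 2.6]
opening: 0.765
grasp_force: 6.1
```

To row units: -0.125 m is -0.4167, -0.11 m is -0.3667.

>>> play_rows(
  motion=[
    [[0, 0.0133, 0, 0, 0, 0], [0, 0.0333, 0, 0, 0, 0], [0, 0.0567, 0, 0, 0, 0], [0, 0.0567, 0, 0, 0, 0], [0, 0.0567, -0.1, 0, 0, 0], [0, 0.0567, -0.2333, 0, 0, 0], [0, 0.0567, -0.3667, 0, 0, 0], [0, 0.0567, -0.4167, 0, 0, 0]],
  ],
  fingers=0.06,
)

```text
time_s: 17.42
position: [0.5171, 0.2337, 0.1862]
tcp_rot: [[-1.0, -0.016, 0.008], [-0.016, 1.0, 0.002], [-0.008, 0.001, -1.0]]
force: [0.9, 0.3, 0.0]
opening: 0.692
grasp_force: 0.0
```

Run:
```python
from h import *
s=st(); print(np.array(s['joint_positions']))
d=snap('top'); print('top img', ray(d,np.array([[254,135]])/5+[330,155],.158), 'pred px', (proj(d,[.5775,.2318,.158])-[330,155])*5)
sd=snap('side'); print('side pred', (proj(sd,[.5775,.2318,.158])-[200,130])*3, 'obs ~468,238')
goal([.5775,.2318,.2],262)
```

```text
t 17.4167 p [0.5171 0.2337 0.1862] F [0.9481 0.2507 0.049 ] M [ 0.0277 -0.0251 -0.0103] op 0.6921879556101076 g 0.0
[ 13.0519  29.5691  93.858   -0.0236  56.105  -77.8732]
top img [[0.5789 0.2315 0.158 ]] pred px [253.2641 138.4712]
side pred [467.8712 235.9334] obs ~468,238
shift [-0.0605 -0.0028 -0.0144] turn [ -0.2737   0.4573 -81.0647]
```

To row units: -0.0605 m is -0.2017, -0.055 m is -0.1833, -56 degrees is -0.3111.

>>> play_rows(
  motion=[
    [[0, 0, -0.0483, 0, 0, -0.0389], [-0.0167, 0, -0.0483, 0, 0, -0.0778], [-0.05, -0.0033, -0.0483, 0, 0, -0.1167], [-0.0833, -0.0033, -0.0483, 0, 0, -0.1556], [-0.1167, -0.0067, -0.0483, 0, 0, -0.1944], [-0.15, -0.0067, -0.0483, 0, 0, -0.2333], [-0.1833, -0.01, -0.0483, 0, 0, -0.2722], [-0.2017, -0.01, -0.0483, 0, 0, -0.3111]],
  ],
)

```text
time_s: 18.18
position: [0.5754, 0.2306, 0.1938]
tcp_rot: [[-0.541, -0.841, -0.002], [-0.841, 0.541, -0.001], [0.002, 0.001, -1.0]]
force: [0.4, -0.3, 0.4]
opening: 0.692
grasp_force: 0.0
```

To row units: -15 degrees is -0.0833.

>>> play_rows(
  motion=[
    [[0, 0, 0, 0, 0, -0.0389], [0, 0, 0, 0, 0, -0.0778], [0, 0, 0, 0, 0, -0.0833], [0, 0, 0, 0, 0, -0.0833], [0, 0, 0, 0, 0, -0.0833]],
  ],
)

```text
time_s: 18.6
position: [0.5745, 0.231, 0.1947]
tcp_rot: [[-0.313, -0.95, -0.002], [-0.95, 0.313, -0.0], [0.001, 0.002, -1.0]]
force: [0.9, 0.5, -0.1]
opening: 0.686
grasp_force: 0.0
```

Run:
```python
from h import *
s=st(); print(np.array(s['joint_positions']))
goal([.5775,.2318,.147],252)
w=snap('wrist','w5.png'); print(proj(w,[.5775,.2318,.158]))
```

```text
t 18.6 p [0.5745 0.231  0.1947] F [ 0.9061  0.5019 -0.1196] M [ 0.0597  0.0811 -0.0265] op 0.6860768833860691 g 0.0
[  11.5821   32.7666   85.3924   -0.0046   61.9536 -150.1981]
shift [-0.0017 -0.0027  0.0477] turn [ 0.0959 -0.0593 -0.2177]
[317.4036 237.2871]
```

View pics/w5.png

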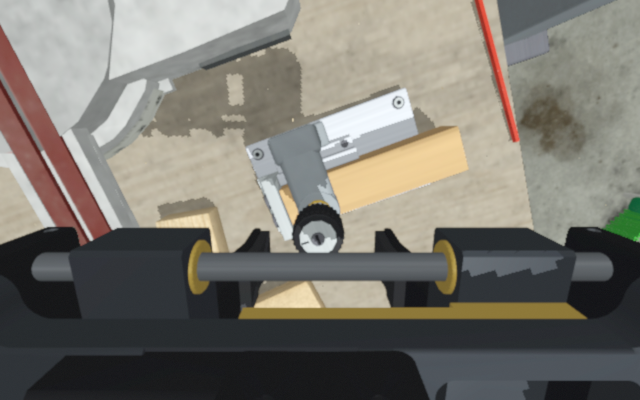

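The knob top is at px (318,238), within 1 px of the prediction and between the fingers. Descending and gripping.

To row units: 0.048 m is 0.16, -0.0027 m is -0.009.

>>> play_rows(
  motion=[
    [[-0.0057, -0.009, 0.0167, 0, 0, 0], [-0.0057, -0.009, 0.0667, 0, 0, 0], [-0.0057, -0.009, 0.1267, 0, 0, 0], [-0.0057, -0.009, 0.16, 0, 0, 0], [-0.0057, -0.009, 0.16, 0, 0, 0], [-0.0057, -0.009, 0.16, 0, 0, 0], [-0.0057, -0.009, 0.16, 0, 0, 0]],
  ],
)

```text
time_s: 19.23
position: [0.5787, 0.2322, 0.1483]
tcp_rot: [[-0.31, -0.951, 0.001], [-0.951, 0.31, 0.0], [-0.001, -0.001, -1.0]]
force: [0.2, 0.6, 0.3]
opening: 0.688
grasp_force: 0.0
```

Run:
```python
from h import *
s=st(); goal([.5775,.2318,.147],252)
```

```text
t 19.2333 p [0.5787 0.2322 0.1483] F [0.1828 0.5501 0.2583] M [ 0.0742  0.127  -0.0291] op 0.6882188302882665 g 0.0
shift [0.0007 0.0011 0.0013] turn [-0.059  0.033 -0.079]
```

To row units: 0.001 m is 0.0033, 0.0005 m is 0.0017.

>>> play_rows(
  motion=[
    [[0, 0.0017, 0.0033, 0, 0, 0], [0, 0.0017, 0.0033, 0, 0, 0], [0, 0.0017, 0.0033, 0, 0, 0], [0, 0.0017, 0.0033, 0, 0, 0], [0, 0.0017, 0.0033, 0, 0, 0], [0, 0.0017, 0.0033, 0, 0, 0], [0, 0.0017, 0.0033, 0, 0, 0]],
  ],
  fingers=0.02,
)

```text
time_s: 19.82
position: [0.5777, 0.2323, 0.147]
tcp_rot: [[-0.31, -0.951, 0.0], [-0.951, 0.31, 0.0], [-0.0, -0.0, -1.0]]
force: [-0.4, -0.1, 1.9]
opening: 0.373
grasp_force: 30.0
```

Run:
```python
from h import *
s=st()
```

```text
t 19.8167 p [0.5777 0.2323 0.147 ] F [-0.3557 -0.0945  1.9258] M [ 0.1022  0.1373 -0.0255] op 0.3729634624457997 g 29.999922174029052
```

To row units: 0.0013 m is 0.0043, 0.0012 m is 0.004, 40 degrees is 0.2222.

>>> play_rows(
  motion=[
    [[0, 0, 0.0007, 0, 0, 0.0333], [0, 0, 0.0013, 0, 0, 0.0667], [0, 0, 0.002, 0, 0, 0.1], [0, 0, 0.0027, 0, 0, 0.1333], [0, 0, 0.0033, 0, 0, 0.1667], [0, 0, 0.004, 0, 0, 0.2], [0, 0, 0.0043, 0, 0, 0.2222], [0, 0, 0.0043, 0, 0, 0.2222]],
  ],
)

```text
time_s: 20.48
position: [0.5776, 0.2324, 0.1464]
tcp_rot: [[-0.85, -0.528, 0.0], [-0.528, 0.85, 0.0], [-0.0, -0.0, -1.0]]
force: [-1.7, -0.2, 5.0]
opening: 0.372
grasp_force: 30.0
```

```bash
cat > k.py <<'E'
from h import *
s=st(); T=np.array(s['tcp_rot']); print('yaw',np.degrees(np.arctan2(T[1,0],T[0,0]))%360,'j6',s['joint_positions'][5], 'tau6',s['tau'][5])
E
python3 k.py
```

```text
t 20.4833 p [0.5776 0.2324 0.1464] F [-1.6887 -0.1867  5.0168] M [0.0953 0.3316 0.1803] op 0.3722794338183163 g 30.000821817666292
yaw 211.83969826148558 j6 -110.19541586750762 tau6 0.5316865257918835
```

To row units: 12 degrees is 0.0667.

>>> play_rows(
  motion=[
    [[0, 0, 0, 0, 0, 0.0222], [0, 0, 0, 0, 0, 0.0444], [0, 0, 0, 0, 0, 0.0667], [0, 0, 0, 0, 0, 0.0667], [0, 0, 0, 0, 0, 0.0667]],
  ],
)

```text
time_s: 20.9
position: [0.5775, 0.2325, 0.146]
tcp_rot: [[-0.939, -0.343, -0.0], [-0.343, 0.939, 0.0], [-0.0, 0.0, -1.0]]
force: [-1.5, 1.3, 5.4]
opening: 0.372
grasp_force: 30.0
```

```bash
python3 k.py
```

```text
t 20.9 p [0.5775 0.2325 0.146 ] F [-1.48    1.3286  5.4096] M [0.19   0.4162 0.2038] op 0.37226370474866627 g 30.000064065679908
yaw 200.06111995530938 j6 -98.42538134488008 tau6 0.22521099541336298
```

To row units: 0.0004 m is 0.0013, 0.0002 m is 0.0007, 12 degrees is 0.0667.

>>> play_rows(
  motion=[
    [[0, 0, 0.0007, 0, 0, 0.0278], [0, 0, 0.0013, 0, 0, 0.0556], [0, 0, 0.0013, 0, 0, 0.0667], [0, 0, 0.0013, 0, 0, 0.0667]],
  ],
)

```text
time_s: 21.23
position: [0.5776, 0.2325, 0.1456]
tcp_rot: [[-0.99, -0.139, 0.0], [-0.139, 0.99, 0.0], [-0.0, 0.0, -1.0]]
force: [-2.7, 1.4, 4.9]
opening: 0.371
grasp_force: 30.0
```

```bash
python3 k.py
```

```text
t 21.2333 p [0.5776 0.2325 0.1456] F [-2.66    1.3693  4.8691] M [0.227  0.4027 0.2346] op 0.37129406635620066 g 30.00040501356125
yaw 187.99447260017965 j6 -86.3633643835641 tau6 0.3845840413123369
```

To row units: 0.0002 m is 0.0007, 0.0001 m is 0.0003, 8 degrees is 0.0444.

>>> play_rows(
  motion=[
    [[0, 0, 0.0003, 0, 0, 0.0222], [0, 0, 0.0007, 0, 0, 0.0444], [0, 0, 0.0007, 0, 0, 0.0444], [0, 0, 0.0007, 0, 0, 0.0444]],
  ],
)

```text
time_s: 21.57
position: [0.5775, 0.2325, 0.1453]
tcp_rot: [[-1.0, -0.001, -0.0], [-0.001, 1.0, 0.001], [0.0, 0.001, -1.0]]
force: [-1.1, 2.5, 4.8]
opening: 0.372
grasp_force: 30.0
```

```bash
python3 k.py
```

```text
t 21.5667 p [0.5775 0.2325 0.1453] F [-1.0834  2.5111  4.82  ] M [0.1622 0.3953 0.1956] op 0.37238068332401186 g 29.9997650552541
yaw 180.0795642542093 j6 -78.45293203362762 tau6 0.20363367162644863
```

To row units: 0.0003 m is 0.001, 0.0002 m is 0.0007, 10 degrees is 0.0556.

>>> play_rows(
  motion=[
    [[0, 0, 0.0007, 0, 0, 0.0278], [0, 0, 0.001, 0, 0, 0.0556], [0, 0, 0.001, 0, 0, 0.0556], [0, 0, 0.001, 0, 0, 0.0556]],
  ],
)

```text
time_s: 21.9
position: [0.5776, 0.2326, 0.145]
tcp_rot: [[-0.985, 0.171, 0.0], [0.171, 0.985, 0.001], [0.0, 0.001, -1.0]]
force: [-2.7, 2.1, 5.6]
opening: 0.367
grasp_force: 30.0
```

```bash
python3 k.py
```

```text
t 21.9 p [0.5776 0.2326 0.145 ] F [-2.6591  2.0648  5.5873] M [0.3057 0.4141 0.1947] op 0.3673546093306113 g 30.000001885928214
yaw 170.12632960065991 j6 -68.50045147995449 tau6 0.2113853394985199
```

To row units: 0.0003 m is 0.001, 0.0002 m is 0.0007, 10 degrees is 0.0556.

>>> play_rows(
  motion=[
    [[0, 0, 0.0007, 0, 0, 0.0278], [0, 0, 0.001, 0, 0, 0.0556], [0, 0, 0.001, 0, 0, 0.0556], [0, 0, 0.001, 0, 0, 0.0556]],
  ],
)

```text
time_s: 22.23
position: [0.5776, 0.2327, 0.1446]
tcp_rot: [[-0.941, 0.339, 0.0], [0.339, 0.941, 0.001], [0.0, 0.001, -1.0]]
force: [-2.0, 3.0, 6.2]
opening: 0.368
grasp_force: 30.0
```

```bash
python3 k.py
```

```text
t 22.2333 p [0.5776 0.2327 0.1446] F [-2.0225  2.9721  6.1562] M [0.3255 0.3708 0.1718] op 0.3682606979915056 g 29.999963301233947
yaw 160.15446872584485 j6 -58.53005349024355 tau6 0.21008335053920746
```

To row units: 0.0003 m is 0.001, 0.0002 m is 0.0007, 10 degrees is 0.0556.

>>> play_rows(
  motion=[
    [[0, 0, 0.0007, 0, 0, 0.0278], [0, 0, 0.001, 0, 0, 0.0556], [0, 0, 0.001, 0, 0, 0.0556], [0, 0, 0.001, 0, 0, 0.0556]],
  ],
)

```text
time_s: 22.57
position: [0.5776, 0.2327, 0.1443]
tcp_rot: [[-0.868, 0.497, 0.0], [0.497, 0.868, 0.001], [0.0, 0.001, -1.0]]
force: [-2.0, 1.8, 6.0]
opening: 0.372
grasp_force: 30.0
```

```bash
python3 k.py
```

```text
t 22.5667 p [0.5776 0.2327 0.1443] F [-2.0113  1.7643  6.0318] M [0.3955 0.336  0.1218] op 0.3716827006493603 g 30.000050836242735
yaw 150.19274106649416 j6 -48.57042863334105 tau6 0.21091032307595015
```

To row units: 0.0003 m is 0.001, 0.0002 m is 0.0007, 10 degrees is 0.0556.

>>> play_rows(
  motion=[
    [[0, 0, 0.0007, 0, 0, 0.0278], [0, 0, 0.001, 0, 0, 0.0556], [0, 0, 0.001, 0, 0, 0.0556], [0, 0, 0.001, 0, 0, 0.0556]],
  ],
)

```text
time_s: 22.9
position: [0.5777, 0.2327, 0.144]
tcp_rot: [[-0.769, 0.64, 0.0], [0.64, 0.769, 0.001], [0.0, 0.001, -1.0]]
force: [-1.6, 2.3, 5.8]
opening: 0.373
grasp_force: 30.0
```

```bash
python3 k.py
```

```text
t 22.9 p [0.5777 0.2327 0.144 ] F [-1.5824  2.3127  5.8023] M [0.4085 0.2974 0.147 ] op 0.37255438333249175 g 30.000025858171284
yaw 140.22879823523172 j6 -38.6093781080914 tau6 0.2106842491775751
```

To row units: 0.0003 m is 0.001, 0.0002 m is 0.0007, 10 degrees is 0.0556.

>>> play_rows(
  motion=[
    [[0, 0, 0.0007, 0, 0, 0.0278], [0, 0, 0.001, 0, 0, 0.0556], [0, 0, 0.001, 0, 0, 0.0556], [0, 0, 0.001, 0, 0, 0.0556]],
  ],
)

```text
time_s: 23.23
position: [0.5777, 0.2328, 0.1437]
tcp_rot: [[-0.646, 0.763, 0.0], [0.763, 0.646, 0.001], [0.001, 0.001, -1.0]]
force: [-2.5, 2.8, 4.7]
opening: 0.373
grasp_force: 30.0
```

```bash
python3 k.py
```

```text
t 23.2333 p [0.5777 0.2328 0.1437] F [-2.541   2.7572  4.6776] M [0.4415 0.3494 0.2002] op 0.3726728637302607 g 30.000021792948246
yaw 130.26434247626096 j6 -28.644944243106227 tau6 0.21132176276296377
```

To row units: 0.0003 m is 0.001, 0.0002 m is 0.0007, 10 degrees is 0.0556.

>>> play_rows(
  motion=[
    [[0, 0, 0.0007, 0, 0, 0.0278], [0, 0, 0.001, 0, 0, 0.0556], [0, 0, 0.001, 0, 0, 0.0556], [0, 0, 0.001, 0, 0, 0.0556]],
  ],
)

```text
time_s: 23.57
position: [0.5777, 0.2328, 0.1433]
tcp_rot: [[-0.504, 0.863, 0.0], [0.863, 0.504, 0.001], [0.001, 0.001, -1.0]]
force: [-2.7, 3.5, 5.0]
opening: 0.367
grasp_force: 30.0
```

```bash
python3 k.py
```

```text
t 23.5667 p [0.5777 0.2328 0.1433] F [-2.7242  3.5113  4.99  ] M [0.5012 0.3307 0.1357] op 0.36672853221215906 g 29.999959669075906
yaw 120.29395543864189 j6 -18.676764637804144 tau6 0.20933277904987335
```

To row units: 0.0003 m is 0.001, 0.0002 m is 0.0007, 10 degrees is 0.0556.

>>> play_rows(
  motion=[
    [[0, 0, 0.0007, 0, 0, 0.0278], [0, 0, 0.001, 0, 0, 0.0556], [0, 0, 0.001, 0, 0, 0.0556], [0, 0, 0.001, 0, 0, 0.0556]],
  ],
)

```text
time_s: 23.9
position: [0.5778, 0.2328, 0.143]
tcp_rot: [[-0.347, 0.938, 0.001], [0.938, 0.347, 0.001], [0.001, 0.001, -1.0]]
force: [-1.8, 3.6, 4.7]
opening: 0.373
grasp_force: 30.0
```

```bash
python3 k.py
```

```text
t 23.9 p [0.5778 0.2328 0.143 ] F [-1.8451  3.6039  4.7391] M [0.5516 0.392  0.1651] op 0.3727993092709863 g 30.00005343463272
yaw 110.32260479201946 j6 -8.706759167538879 tau6 0.21056113298982382
```

To row units: 0.0003 m is 0.001, 0.0002 m is 0.0007, 10 degrees is 0.0556.

>>> play_rows(
  motion=[
    [[0, 0, 0.0007, 0, 0, 0.0278], [0, 0, 0.001, 0, 0, 0.0556], [0, 0, 0.001, 0, 0, 0.0556], [0, 0, 0.001, 0, 0, 0.0556]],
  ],
)

```text
time_s: 24.23
position: [0.5779, 0.2328, 0.1427]
tcp_rot: [[-0.178, 0.984, 0.001], [0.984, 0.178, 0.001], [0.001, 0.001, -1.0]]
force: [-0.9, 4.3, 5.9]
opening: 0.371
grasp_force: 30.0
```

```bash
python3 k.py
```

```text
t 24.2333 p [0.5779 0.2328 0.1427] F [-0.8642  4.3403  5.9052] M [0.6732 0.3717 0.1756] op 0.37115609470397654 g 30.000066244974732
yaw 100.27817528610029 j6 1.3369268723551382 tau6 0.22400270216166973
```

To row units: 0.0002 m is 0.0007, 0.0001 m is 0.0003, 6 degrees is 0.0333.

>>> play_rows(
  motion=[
    [[0, 0, 0.0003, 0, 0, 0.0167], [0, 0, 0.0007, 0, 0, 0.0333], [0, 0, 0.0007, 0, 0, 0.0333], [0, 0, 0.0007, 0, 0, 0.0333]],
  ],
)

```text
time_s: 24.57
position: [0.5778, 0.2328, 0.1426]
tcp_rot: [[-0.074, 0.997, 0.001], [0.997, 0.074, 0.001], [0.001, 0.001, -1.0]]
force: [-1.7, 4.9, 5.6]
opening: 0.369
grasp_force: 30.0
```

```bash
python3 k.py
```

```text
t 24.5667 p [0.5778 0.2328 0.1426] F [-1.7126  4.926   5.6446] M [0.7592 0.4187 0.2127] op 0.3689879220614496 g 30.0002478947863
yaw 94.23230807359973 j6 7.38451572768506 tau6 0.22937634028494358
```

To row units: 0.0001 m is 0.0003, 6 degrees is 0.0333.

>>> play_rows(
  motion=[
    [[0, 0, 0.0003, 0, 0, 0.0167], [0, 0, 0.0003, 0, 0, 0.0333], [0, 0, 0.0003, 0, 0, 0.0333], [0, 0, 0.0003, 0, 0, 0.0333]],
  ],
)

```text
time_s: 24.9
position: [0.5779, 0.2327, 0.1425]
tcp_rot: [[0.031, 1.0, 0.001], [1.0, -0.031, 0.001], [0.001, 0.001, -1.0]]
force: [-0.7, 5.3, 6.2]
opening: 0.369
grasp_force: 30.0
```

```bash
python3 k.py
```

```text
t 24.9 p [0.5779 0.2327 0.1425] F [-0.719  5.325  6.207] M [ 0.9311  0.2372 -0.0006] op 0.3691182310689727 g 30.000135954469442
yaw 88.20570627164064 j6 13.407205105252203 tau6 0.018120186869055033
```

Torque rose to 0.229 and then fell to near zero, so the clutch has begun its first click. I'll track the torque through it.

To row units: 8 degrees is 0.0444.

>>> play_rows(
  motion=[
    [[0, 0, 0, 0, 0, 0.0167], [0, 0, 0, 0, 0, 0.0333], [0, 0, 0, 0, 0, 0.0444], [0, 0, 0, 0, 0, 0.0444], [0, 0, 0, 0, 0, 0.0444]],
  ],
)

```text
time_s: 25.32
position: [0.578, 0.2328, 0.1426]
tcp_rot: [[0.17, 0.985, 0.001], [0.985, -0.17, 0.001], [0.001, 0.001, -1.0]]
force: [-2.5, 4.1, 6.0]
opening: 0.377
grasp_force: 30.0
```

```bash
python3 k.py
```

```text
t 25.3167 p [0.578  0.2328 0.1426] F [-2.5396  4.1481  5.9631] M [0.6449 0.3947 0.0651] op 0.37671519802808845 g 30.000766315497458
yaw 80.19406540077686 j6 21.411591071531447 tau6 0.06747570354491472
```

To row units: 6 degrees is 0.0333.

>>> play_rows(
  motion=[
    [[0, 0, 0, 0, 0, 0.0167], [0, 0, 0, 0, 0, 0.0333], [0, 0, 0, 0, 0, 0.0333], [0, 0, 0, 0, 0, 0.0333]],
  ],
)

```text
time_s: 25.65
position: [0.578, 0.2328, 0.1425]
tcp_rot: [[0.272, 0.962, 0.001], [0.962, -0.272, 0.001], [0.001, 0.001, -1.0]]
force: [-2.5, 3.7, 6.8]
opening: 0.373
grasp_force: 30.0
```

```bash
python3 k.py
```

```text
t 25.65 p [0.578  0.2328 0.1425] F [-2.4679  3.7405  6.7789] M [0.7483 0.4308 0.1043] op 0.3733392252875992 g 30.000794981606305
yaw 74.20794413340079 j6 27.40233648416274 tau6 0.14588668942451477
```

To row units: 6 degrees is 0.0333.

>>> play_rows(
  motion=[
    [[0, 0, 0, 0, 0, 0.0167], [0, 0, 0, 0, 0, 0.0333], [0, 0, 0, 0, 0, 0.0333], [0, 0, 0, 0, 0, 0.0333]],
  ],
)

```text
time_s: 25.98
position: [0.578, 0.2328, 0.1425]
tcp_rot: [[0.371, 0.929, 0.001], [0.929, -0.371, 0.001], [0.001, 0.001, -1.0]]
force: [-1.9, 4.9, 6.3]
opening: 0.374
grasp_force: 30.0
```

```bash
python3 k.py
```

```text
t 25.9833 p [0.578  0.2328 0.1425] F [-1.9204  4.8534  6.3421] M [0.7068 0.368  0.2166] op 0.3735481829016354 g 30.000691688619554
yaw 68.22246194055487 j6 33.392422245446525 tau6 0.19655258394777775
```

To row units: 5 degrees is 0.0278.

>>> play_rows(
  motion=[
    [[0, 0, 0, 0, 0, 0.0167], [0, 0, 0, 0, 0, 0.0278], [0, 0, 0, 0, 0, 0.0278], [0, 0, 0, 0, 0, 0.0278]],
  ],
)

```text
time_s: 26.32
position: [0.578, 0.2327, 0.1425]
tcp_rot: [[0.45, 0.893, 0.001], [0.893, -0.45, 0.001], [0.001, 0.0, -1.0]]
force: [-1.1, 4.0, 5.3]
opening: 0.371
grasp_force: 30.0
```

```bash
python3 k.py
```

```text
t 26.3167 p [0.578  0.2327 0.1425] F [-1.1085  3.982   5.2865] M [0.6779 0.3753 0.2349] op 0.37110387320196997 g 30.00052926130593
yaw 63.23415216072245 j6 38.38130985533765 tau6 0.22003716789186
```

To row units: 5 degrees is 0.0278.

>>> play_rows(
  motion=[
    [[0, 0, 0, 0, 0, 0.0167], [0, 0, 0, 0, 0, 0.0278], [0, 0, 0, 0, 0, 0.0278], [0, 0, 0, 0, 0, 0.0278]],
  ],
)

```text
time_s: 26.65
position: [0.5781, 0.2327, 0.1425]
tcp_rot: [[0.527, 0.85, 0.001], [0.85, -0.527, 0.001], [0.002, 0.0, -1.0]]
force: [-1.6, 4.1, 6.3]
opening: 0.376
grasp_force: 30.0
```

```bash
python3 k.py
```

```text
t 26.65 p [0.5781 0.2327 0.1425] F [-1.6427  4.1201  6.276 ] M [0.6518 0.4303 0.1385] op 0.37634048753025023 g 30.000679744407535
yaw 58.22638602952513 j6 43.38872416513017 tau6 0.17008886206895113
```

To row units: 4 degrees is 0.0222.

>>> play_rows(
  motion=[
    [[0, 0, 0, 0, 0, 0.0167], [0, 0, 0, 0, 0, 0.0222], [0, 0, 0, 0, 0, 0.0222], [0, 0, 0, 0, 0, 0.0222]],
  ],
)

```text
time_s: 26.98
position: [0.5781, 0.2327, 0.1426]
tcp_rot: [[0.585, 0.811, 0.001], [0.811, -0.585, 0.001], [0.002, 0.0, -1.0]]
force: [-1.3, 4.6, 4.9]
opening: 0.369
grasp_force: 30.0
```

```bash
python3 k.py
```

```text
t 26.9833 p [0.5781 0.2327 0.1426] F [-1.2933  4.6476  4.9387] M [ 0.743   0.3824 -0.0199] op 0.3687113285874927 g 30.000688545405865
yaw 54.17786217526171 j6 47.42051074481816 tau6 0.012046888587065041
```

The torque has dropped a second time, with slip around 0.6–0.8 rad. Releasing and retreating.

>>> play_rows(
  motion=[
    [[0, 0, 0, 0, 0, 0], [0, 0, 0, 0, 0, 0], [0, 0, 0, 0, 0, 0], [0, 0, 0, 0, 0, 0], [0, 0, 0, 0, 0, 0], [0, 0, 0, 0, 0, 0], [0, 0, 0, 0, 0, 0], [0, 0, 0, 0, 0, 0]],
  ],
  fingers=0.06,
)

```text
time_s: 27.65
position: [0.5777, 0.2321, 0.142]
tcp_rot: [[0.589, 0.808, -0.0], [0.808, -0.589, -0.0], [-0.0, 0.0, -1.0]]
force: [0.1, -0.4, -0.3]
opening: 0.684
grasp_force: 0.0
```

>>> play_rows(
  motion=[
    [[0, 0, -0.0333, 0, 0, 0], [0, 0, -0.1, 0, 0, 0], [0, 0, -0.2, 0, 0, 0], [0, 0, -0.3, 0, 0, 0], [0, 0, -0.3667, 0, 0, 0], [0, 0, -0.3667, 0, 0, 0], [0, 0, -0.3667, 0, 0, 0]],
  ],
)

```text
time_s: 28.23
position: [0.5784, 0.2324, 0.2544]
tcp_rot: [[0.589, 0.808, 0.004], [0.808, -0.589, 0.001], [0.003, 0.003, -1.0]]
force: [0.3, 0.8, -0.8]
opening: 0.691
grasp_force: 0.0
```

Run:
```python
from h import *
s=st(); d=snap('side')
cv2.imwrite('pics/s9.png',cv2.resize(d['frame'][180:310,290:420],None,fx=4.5,fy=4.5,interpolation=cv2.INTER_CUBIC)[:,:,::-1])
```

```text
t 28.2333 p [0.5784 0.2324 0.2544] F [ 0.3214  0.7534 -0.7666] M [-0.0747  0.1649  0.0027] op 0.6906086612976963 g 0.0
```

View pics/s9.png

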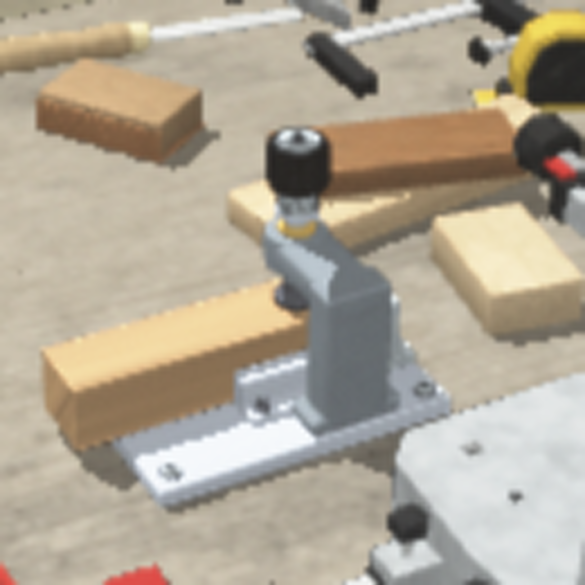

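The blank lies flat against the fence, with the clamp foot down on it at crop px (290,295), and the gripper is clear. Handing in.

```bash
python3 -c "
from rig import bot
print(bot.hand_in())"
```

```text
the job is handed in; nothing more can be done
None
```

The blank is home against the bush plate and fence and clamped. The clutch clicked once (estimated slip 0.6–0.8 rad, from joint torque), and I handed the job in at about 28 s; no verdict came back.

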